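Raise and prop the cam carriage of a switch tester

TASK

Make the switch tester safe for changing the switch: crank its cam until the carriage's roller rests in the cam's flat and let go of the crank, so that the carriage stays up by itself. Then swing the prop rod up out of its clip, all the way into the slot under the carriage's crosshead, and let go. Leave the other things on the bench where they are.

Things in the scene. Friction and masses are not known exactly. Their poses are not given: they have to be found in the camera images.
- cam_axis (a point): Where the cam's shaft leaves the tester's sloped panel (460 x 290 mm, sloping 25 degrees up away from the robot, facing the robot and up). Its frame is the panel's, used for all 'panel' lengths here: x up the slope, y left along the panel, z straight out of it. The panel ends 85 mm below and 205 mm above this point
- lamp (a point): Middle of a level lamp bar (30 x 22 mm, as long as the panel) that stands over the panel's upper part, its underside 349 mm above the bench; it is in the way of an upright tool, so the crank and rod are best reached with the tool square to the panel
- crank_grip (a point): Centre of the crank's black round grip, 26 mm diameter, 44 mm long, turning freely on its pin, standing straight out of the panel (panel z 45 to 89, this point 67 mm). It circles the cam axis at 55 mm radius, either way, over a steel web whose top is 44 mm off the panel. It starts roughly down-slope. Turning is light except where the cam lifts the carriage (up to about 12 N at the grip)
- roller (a point): Middle of the carriage's roller, 24 mm diameter, riding on the up-slope side of the cam: a dark egg-shaped steel plate, 30 mm base radius, with one flat 40 mm long, 50 mm from the axis, between two corners 4 mm higher. The cam is clamped on the crank's shaft at another angle each time: the grip's position does not tell where the flat is (it comes up with the grip within 55 degrees of up-slope)
- carriage (a joint): Lift of the T-shaped aluminium carriage up the slope, m. 0: roller on the cam's round part; about 0.023: on a corner of the flat; about 0.020: resting in the flat's middle. Weight and spring push it down (6 to 9 N). On the cam's slopes it drives the crank back if let go; past a corner it pulls the crank on into the flat and stays there. Its top is at most 29 mm off the panel
- slot (a point): Slot in the underside of the crosshead's left wing: panel y 130, z 18 mm, x 60 mm plus the lift. Open towards the left, with a cheek that stops the rod on the right. The rod gets under it only when the lift is above about 0.0175. The crosshead's right wing presses the switch under test, which stands 165 mm right of the axis, up to 53 mm off the panel
- prop_pivot (a point): Pivot of the prop rod: panel x -22.5 mm, y 130 mm, z 16 mm. The rod is steel, 11 mm thick, reaching 100 mm from here, and swings parallel to the panel
- prop_knob (a point): Middle of the prop rod's knob: a black round knob, 20 mm diameter, standing straight out of the panel, fixed on the rod 60 mm from the pivot (panel z 16 to 72 mm; this point at 52 mm)
- prop (a joint): Swing of the prop rod, rad. 0: in its clip, pointing left and 1.2 rad away from the up-slope direction (the knob is then at panel x -1, y +186 mm). 1.2, its stop: pointing straight up the slope with its tip in the slot (knob at panel x +37.5, y +130 mm). Light friction (about 1 to 2 N at the knob) keeps it where it is left
- screwdriver: Bystander: screwdriver with orange handle lying on the bench; to be left alone
- glue: Bystander: white glue bottle, 44 mm diameter, 110 mm tall, standing; origin at its foot; to be left alone
- spare_switch: Bystander: round flat spare switch, 96 mm diameter, 30 mm tall; origin at its foot; to be left alone

How it is judged:
On the way:
1. the carriage stays up with its roller in the cam's flat, the crank let go and the prop rod not yet under it (value of joint carriage between 0.0185 and 0.0218 m and velocity of joint carriage between -0.004 and 0.004 m/s and contact force between the fingers and tester below 0.3 N and value of joint prop below 0.9 rad), for 0.3 s.
At the end, for the whole second after the job is handed in: The carriage rests in the cam's flat (lift 18.5 to 21.8 mm, at rest), the prop rod stands in the slot (swing above 1.12 of 1.2 rad) and everything is let go (value of joint carriage between 0.0185 and 0.0218 m and value of joint prop above 1.12 rad and velocity of joint carriage between -0.004 and 0.004 m/s); the robot touches nothing.
It fails at once if a bystander is moved by more than 25 mm (distance of any of screwdriver, glue, spare_switch from where it was at the start of the episode above 0.025 m).
It also fails if it takes over 54 s, if anything falls off the work surface, if the arm or the gripper's body presses on something with over 40 N, if the wrist force passes 120 N, or if a joint passes its speed limit or range.

ROBOT

A 6-joint arm with a two-finger parallel gripper is mounted at the origin on the work surface. World frame = base frame: x ahead of the robot, y to its left, z up, the work surface at z = 0. Lengths are in m, angles in rad, forces in N, time in s.
With the tool pointing down it reaches from about 0.375 to 0.9 m from the base axis. Payload 3.1 kg.
Tool frame: the origin (TCP) lies between the finger pads; the fingertips stand manip.nose_length ahead of it and the grasp point (between the pads) lies 5 mm behind it (manip.nose_length is the distance from the TCP to the fingertips, in m); z points along the fingers, y is the line along which they close (so a half turn about z gives the same grasp; the last joint's range is limited). The gripper opens to 85 mm and grips with 20 to 120 N. Pads are 22 mm wide; open, the fingers measure 114 mm over their backs; the gripper's body (76 mm by 85 mm) begins 54 mm behind the grasp point. The pads swing forward as they close: fully open they stand 13 mm farther back than shut.
Start: joints at [-1.46, 0.527, 1.433, -0, 1.181, -0.178], TCP at [0.179, -0.599, 0.245] pointing down, gripper open.
Joint ranges: [-3.08, 3.08], [-0.75, 2.2], [0.22, 2.44], [-1.43, 4.57], [0, 2.65], [-2.85, 2.85]. Speed limits (rad/s): [2.79, 2.79, 3.14, 3.14, 3.14, 3.14].

INTERFACE

Orientations are given as a unit quaternion [x, y, z, w].
In Python, from station import monitor, eyes, job, manip gives the robot as it stands.
- The arm moves only by the shell command python3 -m pendant 'ROWS' [FORCE]. ROWS is JSON, a list that holds one entry, the list of rows, each a list of 7 numbers: the shift along the tool's x, y, z as a fraction of full scale, then the turn, a rotation vector about the tool's x, y, z as a fraction of full scale, then the opening, from 0 (shut) to 1 (fully open). A call has 1 to 20 rows; each row shifts and turns the commanded pose from where the row before left it, along the tool's axes as they then stand; what a row does not reach is not made up. Full scale, the value 1, is 800 mm for a shift and 0.12 rad for a turn. A row lasts 1/10 s, in which the tool goes at most 50 mm and 8.59 degrees, less where a joint would pass 70% of its speed; a pose out of reach is approached as far as the arm can. A call with a number of a shift or a turn outside -1 to 1 is refused whole. A call with a gripper value outside its range is refused whole. The fingers move at their own pace and stop on an object; FORCE is the grip in N (left out, the last holds). Time passes only in rows, so rows that do not move let the fingers close. It gives the time, the measured TCP pose, the force, the opening and the grip force at its end, in the units of the state.
- monitor.sense(): the state, without advancing time (a new reading comes with each control period).
- eyes.snapshot(name): name is "scene" or "top"; returns a dict with "pixels" (420x560x3 uint8, red, green, blue), "depth" (420x560 float32, m along the optical axis (not along the pixel's ray), 0 where there is no reading), "intrinsics" (3x3 intrinsics, pixels), "eye" and "attitude" of the camera in the world. Camera axes: x right, y down, z forward; pixel columns grow to the right and rows downward; lengths in m; the calibration is good to about 2 mm. A picture is of the moment at which its call begins.
- job.sign_off(): hands the job in; it is judged then, once.
The state is a dict: "t": time; "q": joint angles; "qd": joint speeds; "tau": joint torques, N m; "tcp_pos": TCP position; "tool_rot": TCP orientation; "force": force on the tool from outside, world axes, zero at the start; "ft_torque": the same for the moment, N m; "finger_gap": opening from 0.0 (shut) to 1.0 (fully open); "gripper_force": force on a finger pad.
Only numpy, scipy, OpenCV 4.12 (cv2) and the standard library are available. Lean on these libraries where they do the work, as an engineer would, in place of code of your own. Each camera call takes 0.05 s, during which the arm holds its last target. There are 200 camera calls.

## Working session

There is one attempt and no reset: what is moved stays moved. The work goes in short steps, Python scripts to look and compute and a shell command to move; the robot and the scene stay as the last step left them, time stands still between calls to the robot, and variables do not carry over. Pictures are saved under pics/ and viewed, at most 10 in all, crops included, and the job is handed in when it is done.

```bash
ls; mkdir -p pics; python3 - <<'E'
from station import monitor, eyes, job, manip
import cv2,numpy as np
print(manip.nose_length, monitor.sense())
for n in("scene","top"):
    s=eyes.snapshot(n); cv2.imwrite(f"pics/{n}0.png",cv2.resize(s["pixels"][:,:,::-1],(784,588)))
    np.savez(f"{n}0.npz",**s)
    print(n,s["intrinsics"],s["eye"],s["attitude"])
E
```

```text
pics
0.014 {'t': 0.0, 'q': array([-1.45948975e+00,  5.28469280e-01,  1.43390265e+00,  1.79755419e-05,
        1.18140080e+00, -1.78492149e-01]), 'qd': array([ 3.52834495e-04, -6.19846261e-04, -9.94971277e-05,  5.29847547e-04,
       -9.67574058e-04,  5.13369114e-04]), 'tau': array([-9.81570956e-04, -4.42352986e+01, -1.78028315e+01, -1.91004365e-04,
        8.59906257e-03, -6.43757218e-06]), 'tcp_pos': array([ 0.17855969, -0.59823457,  0.24433156]), 'tool_rot': array([ 9.89520348e-01,  1.44389377e-01,  4.49171655e-05, -1.08914733e-03]), 'force': array([-0.81362219,  0.32390695,  0.08771665]), 'ft_torque': array([-0.03134337, -0.02210181, -0.05349845]), 'gripper_force': 0.0, 'finger_gap': 1.001428646009949}
scene [[413.65829783   0.         279.40765285]
 [  0.         413.65829783 208.42852599]
 [  0.           0.           1.        ]] [ 1.26229124 -0.55472722  1.03677884] [ 0.83991641  0.38961264 -0.1562419  -0.34399256]
top [[489.51410419   0.         277.80767817]
 [  0.         489.51410419 217.32646719]
 [  0.           0.           1.        ]] [ 0.40283296 -0.02139772  1.35990872] [-0.66392716  0.74056395 -0.07761918  0.06885502]
```

View pics/scene0.png

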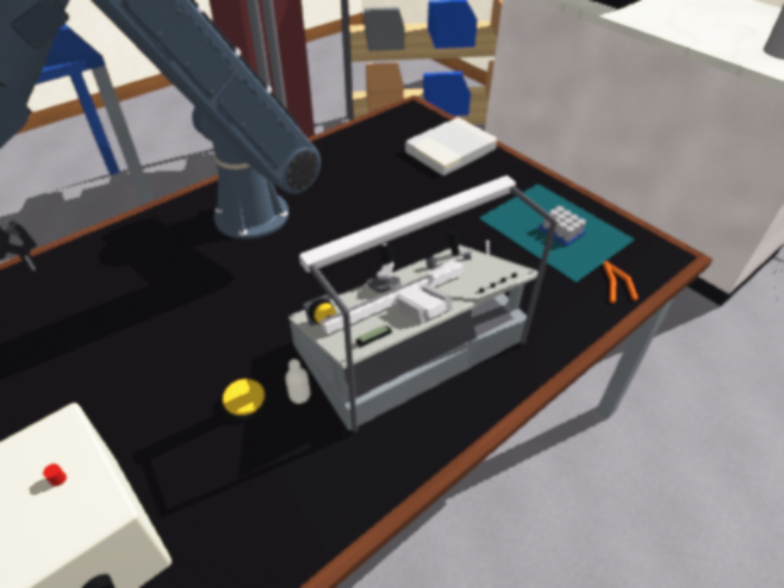

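View pics/top0.png

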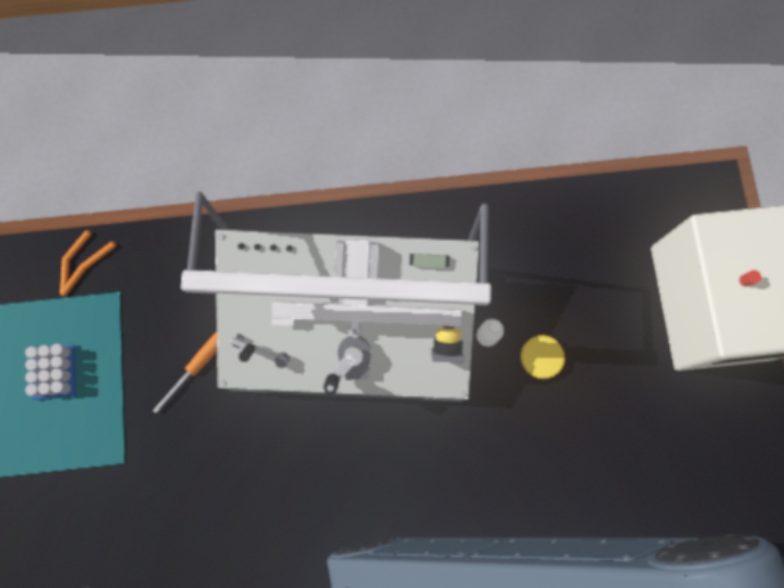

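The scene view shows the tester at mid-bench. In the top view (upscaled pixels):

- Panel corners are at about (216,230), (478,241), (470,399) and (217,387).
- The cam axis is at about (352,358) and the black grip at (331,383).
- The rod knob is near (282,360), with another dark part at (243,348).
- The lamp bar crosses at row 287.

Next I'll fit the panel frame.

```bash
cat > h.py <<'E'
import numpy as np,cv2
from scipy.spatial.transform import Rotation as R
def rays(s,uv):
    uv=np.atleast_2d(uv).astype(float); K=s["intrinsics"]
    d=np.c_[(uv[:,0]-K[0,2])/K[0,0],(uv[:,1]-K[1,2])/K[1,1],np.ones(len(uv))]
    return R.from_quat(s["attitude"]).apply(d)
def cloud(s):
    v,u=np.mgrid[:420,:560]; d=rays(s,np.c_[u.ravel(),v.ravel()])
    return (s["eye"]+d*s["depth"].reshape(-1,1)).reshape(420,560,3)
def proj(s,P):
    c=R.from_quat(s["attitude"]).inv().apply(np.atleast_2d(P)-s["eye"]); K=s["intrinsics"]
    return np.c_[K[0,0]*c[:,0]/c[:,2]+K[0,2],K[1,1]*c[:,1]/c[:,2]+K[1,2]]
def onplane(s,uv,p0,n):
    d=rays(s,uv); return s["eye"]+d*(((p0-s["eye"])@n)/(d@n))[:,None]
E
python3 - <<'E'
from h import *
s=dict(np.load("top0.npz")); P=cloud(s); px=s["pixels"].astype(int)
roi=np.zeros((420,560),bool); roi[160:290,150:345]=1
m=roi&(px.min(2)>140)&(px.max(2)-px.min(2)<30)&(s["depth"]>0)
X=P[m]; 
best=None;rng=np.random.default_rng(0)
for _ in range(300):
    a,b,c=X[rng.choice(len(X),3)]; n=np.cross(b-a,c-a); n/=np.linalg.norm(n)+1e-12
    k=abs((X-a)@n)<.003
    if best is None or k.sum()>best.sum(): best=k
for _ in range(3):
    c=X[best].mean(0); n=np.linalg.svd(X[best]-c,full_matrices=False)[2][2]; n*=np.sign(n[2]); best=abs((X-c)@n)<.003
print("n",n,"tilt",np.degrees(np.arccos(n[2])),best.sum(),len(X),"yaw",np.degrees(np.arctan2(n[1],n[0])), "std",((X[best]-c)@n).std())
mm=roi&(abs((P-c)@n)<.004)&(s["depth"]>0)
cnt=max(cv2.findContours(mm.astype(np.uint8),0,2)[0],key=cv2.contourArea)
q=onplane(s,np.argwhere(mm)[:,::-1],c,n)
ex=np.array([0,0,1])-n*n[2]; ex/=np.linalg.norm(ex); ey=np.cross(n,ex)
w=np.c_[(q-c)@ex,(q-c)@ey]
r=cv2.minAreaRect((w*1000).astype(np.float32)); print(r, cv2.boxPoints(r))
print("ext",w.min(0),w.max(0),np.percentile(w,[.3,99.7],axis=0))
np.savez("pl.npz",c=c,n=n,ex=ex,ey=ey)
print(c,ex,ey)
crop=s["pixels"][150:295,150:350,::-1]; cv2.imwrite("pics/crop0.png",cv2.resize(crop,None,fx=4,fy=4,interpolation=cv2.INTER_CUBIC))
E
```

```text
n [-0.41949886  0.06606319  0.90534875] tilt 25.129705140588754 8662 17263 yaw 171.0504919095682 std 0.0015303099370821453
((10.233566284179688, -26.1988525390625), (300.5795593261719, 459.2437744140625), 0.09886818379163742) [[-140.45221  203.16336]
 [-139.65976 -256.07974]
 [ 160.91934 -255.56107]
 [ 160.12689  203.68204]]
ext [-0.14039036 -0.25603977] [0.16015157 0.20346557] [[-0.13926268 -0.25468964]
 [ 0.14960291  0.20230877]]
[0.64190997 0.05879845 0.15390462] [ 0.89432687 -0.14083968  0.42466886] [0.155564   0.98782581 0.        ]
```

View pics/crop0.png

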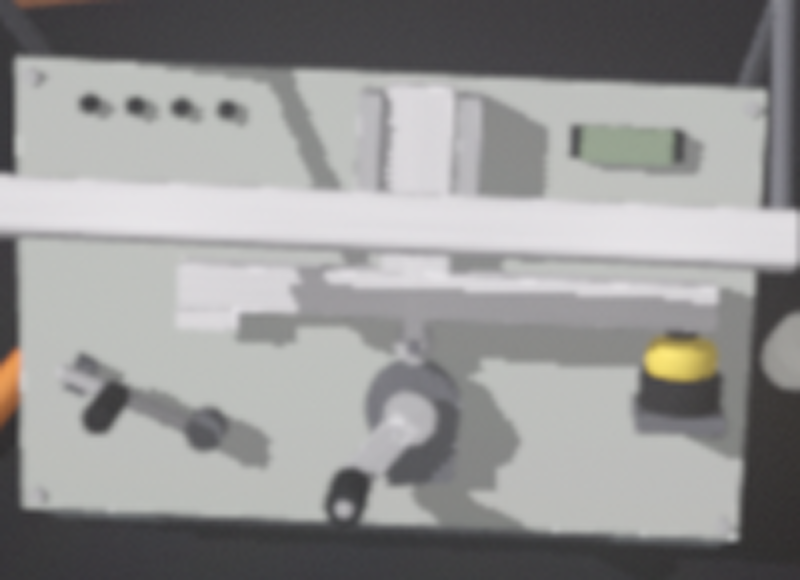

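The crop shows the panel clearly. The hub is at about (410,415), the roller at (410,345) and the grip top at (345,510). The knob runs from (118,390) to (98,420), with the pivot at (208,428). The cam's lobe points down-right, with corners at about (388,485) and (452,455). I'll turn these into panel coordinates.

```bash
python3 - <<'E'
from h import *
s=dict(np.load("top0.npz")); L=np.load("pl.npz"); c,n,ex,ey=[L[k] for k in("c","n","ex","ey")]
P=cloud(s); W=np.stack([(P-c)@ex,(P-c)@ey,(P-c)@n],-1)*1000
def at(cx,cy,z=None):
    u,v=150+(cx-1.5)/4,150+(cy-1.5)/4
    w=W[int(round(v)),int(round(u))]
    out=[np.round(w)]
    if z is not None:
        q=onplane(s,[u,v],c+n*z/1000,n)[0]; out.append(np.round([(q-c)@ex*1000,(q-c)@ey*1000,z]))
    return out
for nm,a in dict(hub=(412,413,46),pivot=(208,426,24),gripTop=(345,508,89),knobTop=(98,420,72),knobBase=(116,390,22),roller=(412,345,20),camL=(390,484,20),camR=(455,450,20),camBot=(430,482,20),camSideR=(457,400,20),camSideL=(368,415,20),edgeBL=(22,508,0),edgeBR=(738,540,0),edgeTR=(768,90,0),edgeTL=(15,58,0),cheek=(237,320,18)).items(): print(nm,*at(*a))
# depth-based grip / cam
px=s["pixels"].astype(int)
x,y,z=W[...,0],W[...,1],W[...,2]
g=(px.max(2)<70)&(z>40)&(z<100)&(abs(x)<200)&(abs(y)<230)
k,lab,st,ce=cv2.connectedComponentsWithStats(g.astype(np.uint8))
for i in range(1,k):
    if st[i,4]>8: print("dark",ce[i],st[i,4],np.median(W[lab==i],0).round(),np.percentile(z[lab==i],[5,95]).round())
for r in range(243,276,3): print(r,[int(t) for t in z[r,236:276:2]])
E
```

```text
hub [-51. -50.  46.] [-50. -49.  46.]
pivot [-72.  79.  22.] [-72.  79.  24.]
gripTop [-98. -14.  90.] [-98. -13.  89.]
knobTop [-57. 138.  72.] [-56. 137.  72.]
knobBase [-50. 135.  28.] [-52. 137.  22.]
roller [-12. -47.  31.] [-15. -46.  20.]
camL [-106.  -35.   22.] [-106.  -35.   20.]
camR [-81. -74.  21.] [-81. -75.  20.]
camBot [-104.  -60.   18.] [-103.  -60.   20.]
camSideR [-49. -75.  22.] [-49. -75.  20.]
camSideL [-59. -21.  24.] [-61. -20.  20.]
edgeBL [-177.  228.  -90.] [-141.  203.    0.]
edgeBR [-174. -268.  -89.] [-140. -258.    0.]
edgeTR [ 121. -284. -226.] [ 151. -256.    0.]
edgeTL [ 120.  265. -224.] [149. 203.   0.]
cheek [-4. 62. 24.] [-4. 63. 18.]
dark [324.1627907  249.48837209] 43 [ -32. -222.   50.] [45. 54.]
dark [175.61904762 252.11904762] 42 [-52. 135.  69.] [45. 75.]
dark [237.64705882 271.        ] 34 [-87. -16.  78.] [61. 90.]
243 [0, 1, -1, 0, 19, 24, 15, 20, 22, 24, 23, 21, 19, 2, 0, 2, -2, 0, -1, 2]
246 [0, 0, -1, 18, 20, 23, 21, 21, 20, 20, 23, 21, 17, 20, 0, 1, 1, -1, -1, 1]
249 [2, 1, 3, 19, 24, 21, 36, 44, 43, 42, 32, 15, 20, 21, 21, 1, 1, 0, 0, 1]
252 [1, 2, 4, 22, 20, 42, 46, 45, 47, 46, 47, 34, 24, 27, 22, 1, 2, 3, -2, -4]
255 [0, 3, 0, 20, 25, 44, 44, 40, 45, 45, 48, 46, 21, 20, 18, 3, -2, -1, 0, 4]
258 [3, 0, -1, 21, 47, 44, 44, 40, 43, 44, 47, 18, 21, 22, 3, 0, 3, 1, 2, 0]
261 [-3, -1, 43, 44, 45, 41, 41, 41, 19, 23, 19, 22, 17, 17, 3, 0, 5, -3, 0, 5]
264 [-2, 44, 43, 43, 40, 49, 43, 21, 21, 24, 19, 21, 20, 22, 2, -5, -4, -3, 0, 0]
267 [56, 52, 43, 45, 45, 21, 22, 18, 22, 24, 20, 21, 24, 24, 0, 0, 0, -1, 0, -3]
270 [74, 73, 63, 46, 0, 19, 20, 21, 25, 20, 26, 23, 19, 23, 0, 1, 0, 2, 0, 0]
273 [88, 85, 78, 2, -4, 3, 5, -2, 0, -1, -1, 0, -1, -4, 4, -3, 3, 2, -1, 0]
```

```bash
cat >> h.py <<'E'
L=np.load("pl.npz"); c,n,ex,ey=[L[k] for k in("c","n","ex","ey")]
A=np.array([-.054,-.050]); O=c+ex*A[0]+ey*A[1]; B=np.c_[ex,ey,n]   # panel frame at the cam axis
RT=np.c_[ex,-ey,-n]                                       # tool square to panel
pan=lambda p:(np.asarray(p)-O)@B
world=lambda p:O+B@np.asarray(p)
def status(m):
    s=m.sense(); r=R.from_quat(s["tool_rot"]); z=r.as_matrix()[:,2]
    print("t",round(s["t"],2),"grasp panel mm",(pan(s["tcp_pos"]-.005*z)*1000).round(1),"F panel",(s["force"]@B).round(1),"gap",round(s["finger_gap"],3),"gf",round(s["gripper_force"],1),
     "rot",((r.inv()*R.from_matrix(RT)).as_rotvec()/.12).round(3),"q",s["q"].round(2))
    return s,r,z
E
python3 - <<'E'
from h import *
from station import monitor
s=dict(np.load("top0.npz")); P=cloud(s); W=(P-O)@B*1000
m=(P[...,2]>.35)&(P[...,2]<.39)&(abs(W[...,1])<225)&(s["depth"]>0)
print("lamp panel",np.percentile(W[m],[2,50,98],axis=0).round(), "world",np.percentile(P[m],[2,50,98],axis=0).round(3))
print("axis",O.round(3))
st,r,z=status(monitor)
g=world([-.044,.036,.19]); print("standoff grasp",g, "tcp",g-.005*n)
print("tool shift before rot /0.8", r.inv().apply(g-.005*n-st["tcp_pos"])/.8)
for q in([-.044,.036,.07],[.04,-.038,.07],[.0375,.13,.055]): print(world(q))
px=s["pixels"].astype(int)
E
```

```text
lamp panel [[-213. -200.  139.]
 [ 152.  -30.  192.]
 [ 252.  214.  368.]] world [[ 0.237 -0.202  0.354]
 [ 0.641  0.006  0.37 ]
 [ 0.722  0.219  0.383]]
axis [0.586 0.017 0.131]
t 0.1 grasp panel mm [-227.3 -671.2  237.4] F panel [0.4 0.  0.2] gap 0.999 gf 0.0 rot [-0.832  3.595  3.653] q [-1.46  0.53  1.43 -0.    1.18 -0.18]
standoff grasp [0.47238326 0.07132318 0.28430333] tcp [0.47448075 0.07099286 0.27977659]
tool shift before rot /0.8 [ 0.59357218 -0.69607887 -0.04261805]
[0.52272312 0.0633956  0.17566148]
[ 0.58633484 -0.02153405  0.21133367]
[0.61652626 0.14378184 0.19669176]
```

```bash
python3 -m pendant '[[[0.047,-0.0266,-0.012,0,0,0,1],[0.047,-0.0266,-0.012,0,0,0,1],[0.047,-0.0266,-0.012,0,0,0,1],[0.047,-0.0266,-0.012,0,0,0,1],[0.047,-0.0266,-0.012,0,0,0,1],[0.047,-0.0266,-0.012,0,0,0,1],[0.047,-0.0266,-0.012,0,0,0,1],[0.047,-0.0266,-0.012,0,0,0,1],[0.021,-0.048,0,0,0,0,1],[0.021,-0.048,0,0,0,0,1],[0.021,-0.048,0,0,0,0,1],[0.021,-0.048,0,0,0,0,1],[0.021,-0.048,0,0,0,0,1],[0.021,-0.048,0,0,0,0,1],[0.021,-0.048,0,0,0,0,1],[0.021,-0.048,0,0,0,0,1],[0.021,-0.048,0,0,0,0,1],[0.021,-0.048,0,0,0,0,1]]]'
python3 -c "
from h import *; from station import monitor; status(monitor)"
```

```text
t: 1.9
tcp_pos: [0.4691, 0.0679, 0.3219]
tool_rot: [0.99, 0.144, -0.0, -0.0]
force: [0.2, 0.1, 0.8]
finger_gap: 0.997
gripper_force: 0.0
t 1.9 grasp panel mm [-28.3  32.1 229.7] F panel [0.5 0.2 0.7] gap 0.997 gf 0.0 rot [-0.815  3.597  3.656] q [-0.09  0.23  1.7  -0.    1.22  1.19]
```

Turn the tool square to the panel.

```bash
python3 -m pendant '[[[0,0,0,-0.136,0.6,0.609,1],[0,0,0,-0.136,0.6,0.609,1],[0,0,0,-0.136,0.6,0.609,1],[0,0,0,-0.136,0.6,0.609,1],[0,0,0,-0.136,0.6,0.609,1],[0,0,0,-0.136,0.6,0.609,1],[0,0,0,0,0,0,1]]]'
python3 - <<'E'
from h import *; from station import monitor,eyes; status(monitor)
s=eyes.snapshot("scene"); cv2.imwrite("pics/s1.png",cv2.resize(s["pixels"][120:330,180:440,::-1],(780,600),interpolation=cv2.INTER_CUBIC))
E
```

```text
t: 2.6
tcp_pos: [0.4666, 0.0668, 0.3206]
tool_rot: [0.974, -0.075, 0.215, 0.017]
force: [0.1, -0.0, -0.8]
finger_gap: 0.996
gripper_force: 0.0
t 2.6 grasp panel mm [-33.1  30.7 230. ] F panel [-0.2 -0.  -0.8] gap 0.996 gf 0.0 rot [-0.001  0.028  0.013] q [-0.07  0.08  1.97 -0.06  0.65  1.69]
```

View pics/s1.png

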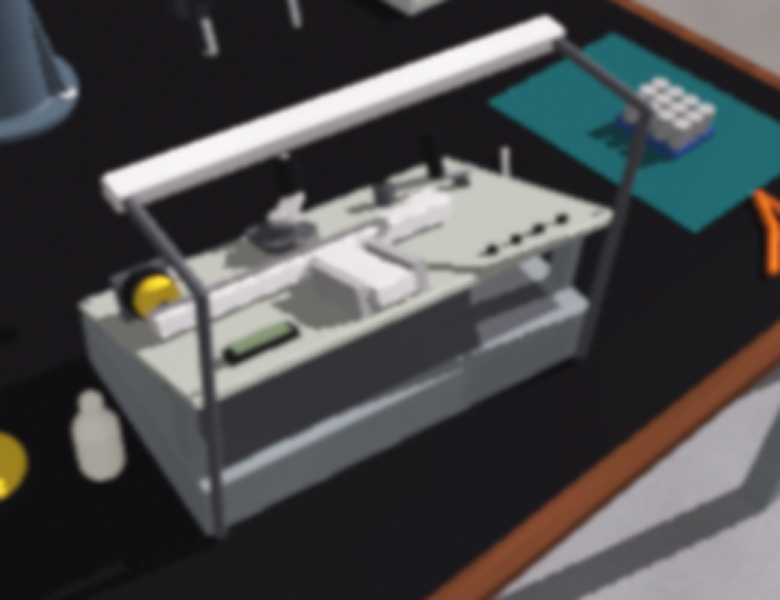

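The scene crop shows the grip (black) from (283,158) to (292,205), partly under the lamp line, and the knob from (428,137) to (437,178). The gripper is just above the frame. I'll check my panel frame against this view.

```bash
python3 - <<'E'
from h import *
s=dict(np.load("scene0.npz"))
for p in([-.044,.036,.089],[-.044,.036,.045],[-.001,.186,.072],[-.001,.186,.025],[.205,-.208,0],[.205,.252,0],[-.0225,.13,.022]):
    u=proj(s,world(p))[0]; print(p,((u-[180,120])*[3,600/210]).round())
E
```

```text
[-0.044, 0.036, 0.089] [282. 157.]
[-0.044, 0.036, 0.045] [291. 194.]
[-0.001, 0.186, 0.072] [427. 133.]
[-0.001, 0.186, 0.025] [434. 172.]
[0.205, -0.208, 0] [191. 404.]
[0.205, 0.252, 0] [617. 213.]
[-0.0225, 0.13, 0.022] [381. 188.]
```

```bash
python3 -m pendant '[[[-0.0137,-0.0065,0.03,0,0.028,0.013,1],[0,0,0.05,0,0,0,1],[0,0,0.05,0,0,0,1],[0,0,0.035,0,0,0,1],[0,0,0.0325,0,0,0,1],[0,0,0,0,0,0,1]]]'
python3 -c "
from h import *; from station import monitor; status(monitor)"
python3 -m pendant '[[[0,0,0,0,0,0,0.15],[0,0,0,0,0,0,0.15],[0,0,0,0,0,0,0.15],[0,0,0,0,0,0,0.15],[0,0,0,0,0,0,0.15],[0,0,0,0,0,0,0.15],[0,0,0,0,0,0,0.15]]]' 25
python3 -c "
from h import *; from station import monitor; status(monitor)"
```

```text
t: 3.25
tcp_pos: [0.5282, 0.0616, 0.1716]
tool_rot: [0.973, -0.077, 0.216, 0.017]
force: [-0.2, 0.2, -0.1]
finger_gap: 1.0
gripper_force: 0.0
t 3.25 grasp panel mm [-40.5  35.1  68.9] F panel [-0.3  0.2  0. ] gap 1.0 gf 0.0 rot [ 0.008  0.011 -0.006] q [-0.08  0.44  2.04 -0.15  0.23  1.79]
t: 3.95
tcp_pos: [0.5273, 0.0626, 0.1759]
tool_rot: [0.972, -0.077, 0.22, 0.017]
force: [-3.5, 1.4, 6.6]
finger_gap: 0.295
gripper_force: 26.9
t 3.95 grasp panel mm [-39.7  35.9  73.3] F panel [-0.5  0.8  7.6] gap 0.295 gf 26.9 rot [-0.004 -0.052 -0.008] q [-0.07  0.43  2.04 -0.15  0.23  1.8 ]
```

```bash
python3 -m pendant '[[[0,0,0,0,0,0,0.5],[-0.005,0,-0.006,0,0,0,0.5],[0,0,0,0,0,0,0.15],[0,0,0,0,0,0,0.15],[0,0,0,0,0,0,0.15],[0,0,0,0,0,0,0.15]]]' 25
python3 -c "
from h import *; from station import monitor; status(monitor)"
```

```text
t: 4.55
tcp_pos: [0.5208, 0.0634, 0.1774]
tool_rot: [0.973, -0.077, 0.218, 0.017]
force: [-3.8, 0.8, 5.8]
finger_gap: 0.293
gripper_force: 26.3
t 4.55 grasp panel mm [-45.   35.7  77.4] F panel [-1.1  0.2  6.9] gap 0.293 gf 26.3 rot [-0.    -0.025 -0.009] q [-0.07  0.42  2.05 -0.16  0.23  1.8 ]
```

```bash
python3 -c "
import numpy as np
a=np.radians(np.r_[141:322:10]); x=55*np.cos(a)/800; y=-55*np.sin(a)/800
for i in range(18): print(141+10*i, round(x[i+1]-x[i],4), round(y[i+1]-y[i],4))"
```

```text
141 -0.0067 0.0099
151 -0.0049 0.0109
161 -0.0029 0.0116
171 -0.0008 0.012
181 0.0013 0.0119
191 0.0033 0.0115
201 0.0053 0.0108
211 0.007 0.0097
221 0.0086 0.0083
231 0.0099 0.0067
241 0.0109 0.0049
251 0.0116 0.0029
261 0.012 0.0008
271 0.0119 -0.0013
281 0.0115 -0.0033
291 0.0108 -0.0053
301 0.0097 -0.007
311 0.0083 -0.0086
```

```bash
python3 -m pendant '[[[-0.0067,0.0099,0,0,0,0,0.15],[-0.0049,0.0109,0,0,0,0,0.15],[-0.0029,0.0116,0,0,0,0,0.15],[-0.0008,0.012,0,0,0,0,0.15],[0,0,0,0,0,0,0.15]]]'
python3 -c "
from h import *; from station import monitor; status(monitor)"
```

```text
t: 5.05
tcp_pos: [0.5061, 0.029, 0.173]
tool_rot: [0.972, -0.077, 0.221, 0.017]
force: [-2.4, 0.2, 7.4]
finger_gap: 0.295
gripper_force: 26.4
t 5.05 grasp panel mm [-55.2  -0.6  77.3] F panel [ 0.9 -0.1  7.7] gap 0.295 gf 26.4 rot [ 0.004 -0.062 -0.021] q [-0.17  0.41  2.1   0.02  0.18  1.54]
```

Forces are low, so I'll continue round.

```bash
python3 -m pendant '[[[0.0013,0.0119,0,0,0,0,0.15],[0.0033,0.0115,0,0,0,0,0.15],[0.0053,0.0108,0,0,0,0,0.15],[0.007,0.0097,0,0,0,0,0.15],[0.0086,0.0083,0,0,0,0,0.15],[0,0,0,0,0,0,0.15]]]'
python3 -c "
from h import *; from station import monitor; status(monitor)"
python3 -m pendant '[[[0.0099,0.0067,0,0,0,0,0.15],[0.0109,0.0049,0,0,0,0,0.15],[0.0116,0.0029,0,0,0,0,0.15],[0.012,0.0008,0,0,0,0,0.15],[0,0,0,0,0,0,0.15]]]' 35
python3 - <<'E'
from h import *; from station import monitor,eyes; status(monitor)
s=eyes.snapshot("top"); cv2.imwrite("pics/t1.png",cv2.resize(s["pixels"][150:295,150:350,::-1],(800,580),interpolation=cv2.INTER_CUBIC))
E
```

```text
t: 5.65
tcp_pos: [0.5209, -0.0151, 0.1831]
tool_rot: [0.972, -0.077, 0.223, 0.017]
force: [5.4, 7.2, 4.2]
finger_gap: 0.294
gripper_force: 26.0
t 5.65 grasp panel mm [-31.5 -41.8  77.3] F panel [5.6 7.9 2. ] gap 0.294 gf 26.0 rot [ 0.004 -0.107 -0.02 ] q [-0.27  0.4   2.07  0.22  0.23  1.25]
t: 6.15
tcp_pos: [0.5447, -0.0285, 0.1949]
tool_rot: [0.973, -0.076, 0.216, 0.015]
force: [-3.1, 10.8, 2.7]
finger_gap: 0.292
gripper_force: 34.9
t 6.15 grasp panel mm [ -3.2 -51.4  77.2] F panel [-3.1 10.2  4.5] gap 0.292 gf 34.9 rot [-0.034  0.021 -0.011] q [-0.29  0.4   1.99  0.19  0.32  1.27]
```

View pics/t1.png

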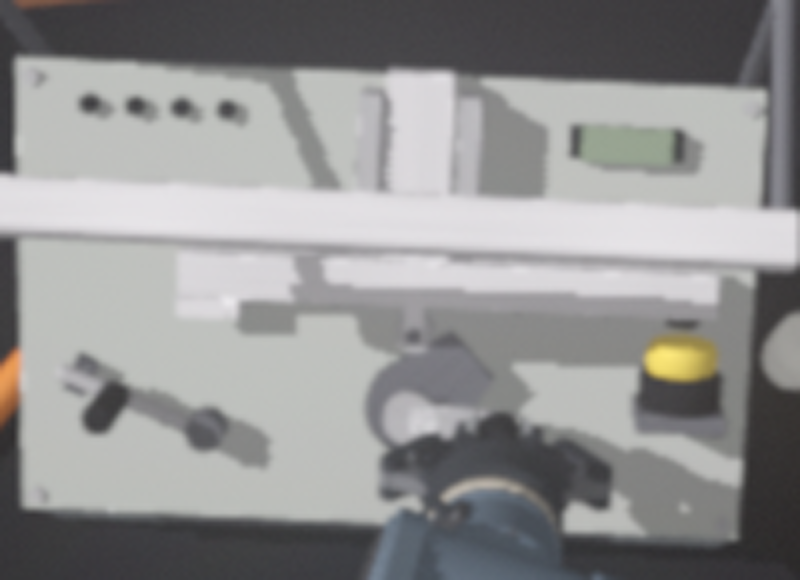

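The cam lobe now points up-right, with flat corners at (455,335) and (492,380). The roller at (413,335) is being lifted and the carriage top has moved up. About 50° remains.

```bash
python3 -m pendant '[[[0.012,-0.001,0,0,0,0,0.15],[0.0119,-0.0025,0,0,0,0,0.15],[0.0115,-0.0033,0,0,0,0,0.15],[0,0,0,0,0,0,0.15]]]' 35
python3 -c "
from h import *; from station import monitor; status(monitor)"
python3 -m pendant '[[[0.0108,-0.0053,0,0,0,0,0.15],[0.0097,-0.007,0,0,0,0,0.15],[0,0,0,0,0,0,0.15]]]'
python3 - <<'E'
from h import *; from station import monitor,eyes; status(monitor)
s=eyes.snapshot("top"); cv2.imwrite("pics/t2.png",cv2.resize(s["pixels"][150:295,150:350,::-1],(800,580),interpolation=cv2.INTER_CUBIC))
E
```

```text
t: 6.6
tcp_pos: [0.5695, -0.0271, 0.2063]
tool_rot: [0.974, -0.077, 0.215, 0.015]
force: [-3.7, 10.1, 1.3]
finger_gap: 0.295
gripper_force: 35.4
t 6.6 grasp panel mm [ 23.6 -46.2  77.1] F panel [-4.1  9.5  3.4] gap 0.295 gf 35.4 rot [-0.033  0.043 -0.02 ] q [-0.27  0.41  1.92  0.14  0.39  1.34]
t: 6.9
tcp_pos: [0.5844, -0.019, 0.2125]
tool_rot: [0.974, -0.076, 0.213, 0.015]
force: [-6.9, 8.1, 3.7]
finger_gap: 0.296
gripper_force: 35.5
t 6.9 grasp panel mm [ 38.5 -35.9  77.1] F panel [-5.7  6.9  6.8] gap 0.296 gf 35.5 rot [-0.034  0.068 -0.009] q [-0.24  0.41  1.88  0.1   0.43  1.4 ]
```

View pics/t2.png

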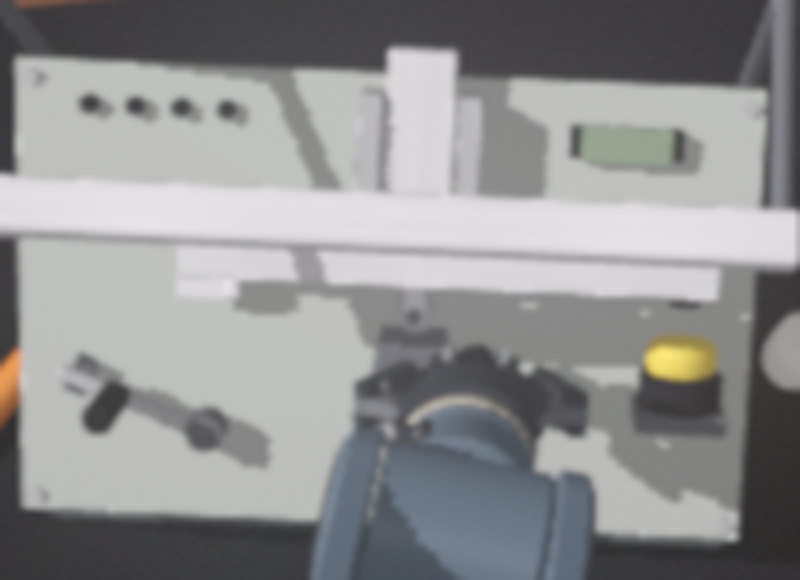

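The flat is level at the top (380–448, 328), with the roller centred on it at (413,318). Time to release and back off.

```bash
python3 -m pendant '[[[0,0,0,0,0,0,0.6],[0,0,0,0,0,0,0.8],[0,0,0,0,0,0,0.8],[0,0,-0.03,0,0,0,0.8],[0,0,-0.04,0,0,0,0.8],[0,0,-0.04,-0.034,0.068,0,0.8],[-0.05,-0.02,0,0,0,0,0.7],[0,-0.05,0,0,0,0,0.7],[0,-0.055,0,0,0,0,0.7],[0,-0.055,0,0,0,0,0.7],[0,-0.055,0,0,0,0,0.7],[0,-0.042,0,0,0,0,0.7],[0,0,0,0,0,0,0.7]]]' 25
python3 - <<'E'
from h import *; from station import monitor,eyes; status(monitor)
s=eyes.snapshot("scene"); cv2.imwrite("pics/s2.png",cv2.resize(s["pixels"][120:330,180:440,::-1],(780,600),interpolation=cv2.INTER_CUBIC))
s0=dict(np.load("scene0.npz"))
# lift: carriage tail/crosshead displacement by depth-independent check: predicted roller-lift pixel shift
u=proj(s,world([.1,.0,.028])); print(u,proj(s,world([.12,.0,.028])))
E
```

```text
t: 8.25
tcp_pos: [0.5528, 0.2115, 0.2771]
tool_rot: [0.971, -0.075, 0.224, 0.018]
force: [-1.0, -0.7, 0.4]
finger_gap: 0.696
gripper_force: 0.0
t 8.25 grasp panel mm [  5.  187.  164.1] F panel [-0.6 -0.9  0.7] gap 0.696 gf 0.0 rot [ 0.001 -0.127  0.018] q [ 0.26  0.34  1.76 -0.3   0.64  2.2 ]
[[291.37607786 208.96055588]] [[294.94804915 210.80844323]]
```

View pics/s2.png

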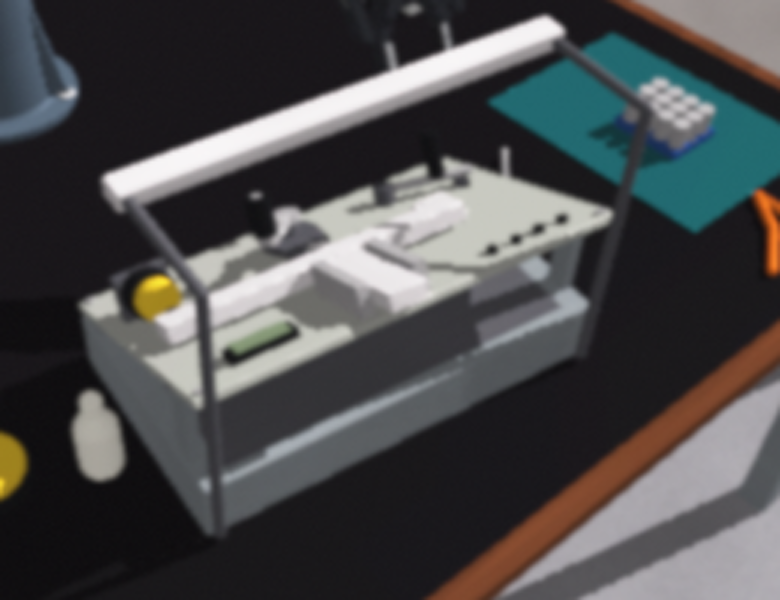

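The carriage stays up. Its tail is at about (400,290), and the crank is up and right with its grip at (260,215). The knob at (432,155) is unchanged. Next I'll grip the knob.

```bash
python3 -m pendant '[[[-0.0075,0,0.03,0,-0.1,0,0.7],[0,0,0.04,0,0,0,0.7],[0,0,0.035,0,0,0,0.7],[0,0,0.025,0,0,0,0.7],[0,0,0,0,0,0,0.7]]]'
python3 -c "
from h import *; from station import monitor; status(monitor)"
python3 -m pendant '[[[0,0,0,0,0,0,0.1],[0,0,0,0,0,0,0.1],[0,0,0,0,0,0,0.1],[0,0,0,0,0,0,0.1],[0,0,0,0,0,0,0.1],[0,0,0,0,0,0,0.1]]]' 20
python3 - <<'E'
from h import *; from station import monitor; status(monitor)
b=np.linspace(1.2,-.02,11); x=60*np.cos(b)/800; y=-60*np.sin(b)/800
for i in range(10): print(round(x[i+1]-x[i],4),round(y[i+1]-y[i],4))
E
```

```text
t: 8.8
tcp_pos: [0.5892, 0.1987, 0.1771]
tool_rot: [0.973, -0.079, 0.214, 0.02]
force: [-0.2, -0.1, 0.5]
finger_gap: 0.703
gripper_force: 0.0
t 8.8 grasp panel mm [ -3.  180.   57.3] F panel [ 0.1 -0.1  0.5] gap 0.703 gf 0.0 rot [ 0.061  0.039 -0.026] q [ 0.22  0.53  1.78 -0.38  0.45  2.26]
t: 9.4
tcp_pos: [0.5952, 0.2053, 0.1846]
tool_rot: [0.971, -0.077, 0.224, 0.014]
force: [6.8, 10.7, -1.6]
finger_gap: 0.228
gripper_force: 22.7
t 9.4 grasp panel mm [  4.5 187.4  62. ] F panel [ 3.9 11.6 -3.6] gap 0.228 gf 22.7 rot [-0.058 -0.125 -0.029] q [ 0.23  0.52  1.77 -0.37  0.45  2.26]
0.0083 0.0038
0.0078 0.0048
0.0071 0.0057
0.0064 0.0065
0.0055 0.0073
0.0046 0.0079
0.0036 0.0084
0.0026 0.0088
0.0015 0.009
0.0004 0.0091
```

```bash
python3 -m pendant '[[[0.0083,0.0038,0,0,0,0,0.1],[0.0078,0.0048,0,0,0,0,0.1],[0.0071,0.0057,0,0,0,0,0.1],[0.0064,0.0065,0,0,0,0,0.1],[0.0055,0.0073,0,0,0,0,0.1],[0,0,0,0,0,0,0.1]]]' 25
python3 -c "
from h import *; from station import monitor; status(monitor)"
```

```text
t: 10.0
tcp_pos: [0.619, 0.178, 0.1977]
tool_rot: [0.971, -0.078, 0.227, 0.014]
force: [12.5, 7.7, -2.9]
finger_gap: 0.227
gripper_force: 24.8
t 10.0 grasp panel mm [ 35.2 164.2  62.1] F panel [ 8.9  9.5 -7.3] gap 0.227 gf 24.8 rot [-0.054 -0.162 -0.042] q [ 0.17  0.51  1.74 -0.3   0.47  2.14]
```

```bash
python3 -m pendant '[[[0.002,0.0079,0,0,0,0,0.1],[0.0016,0.0084,0,0,0,0,0.1],[0.001,0.0088,0,0,0,0,0.1],[0,0.009,0,0,0,0,0.1],[0,0.0091,0,0,0,0,0.1],[0,0,0,0,0,0,0.1]]]' 25
python3 -c "
from h import *; from station import monitor; status(monitor)"
```

```text
t: 10.6
tcp_pos: [0.619, 0.1465, 0.2006]
tool_rot: [0.97, -0.078, 0.23, 0.011]
force: [16.2, 22.6, -5.2]
finger_gap: 0.226
gripper_force: 29.0
t 10.6 grasp panel mm [ 40.9 133.   62.6] F panel [  9.1  24.9 -10. ] gap 0.226 gf 29.0 rot [-0.102 -0.223 -0.053] q [ 0.1   0.5   1.77 -0.25  0.43  2.04]
```

```bash
python3 -m pendant '[[[0,-0.005,0,0,0,0,0.6],[0,0,0,0,0,0,0.7],[0,0,0,0,0,0,0.7],[0,0,-0.03,0,0,0,0.7],[0,0,-0.04,0,0,0,0.7],[-0.02,0,-0.04,0,0,0,0.7],[-0.06,0,-0.01,0,0,0,0.7],[-0.06,0,0,0,0,0,0.7],[-0.06,0,0,0,0,0,0.7],[0,0,0,0,0,0,0.7]]]'
python3 - <<'E'
from h import *; from station import monitor,eyes; status(monitor)
s=eyes.snapshot("top"); cv2.imwrite("pics/t3.png",cv2.resize(s["pixels"][150:295,150:350,::-1],(800,580),interpolation=cv2.INTER_CUBIC))
for q in([.0375,.13,.072],[-.0225,.13,.022],[.08,.13,.02],[.0775,.13,.02]): print(q,((proj(s,world(q))[0]-150)*4+1.5).round())
# lift: roller front pixel shift
E
```

```text
t: 11.6
tcp_pos: [0.4154, 0.1716, 0.2084]
tool_rot: [0.975, -0.076, 0.209, 0.022]
force: [-0.5, 0.0, 0.5]
finger_gap: 0.699
gripper_force: 0.0
t 11.6 grasp panel mm [-141.3  126.3  156.8] F panel [-0.3 -0.   0.6] gap 0.699 gf 0.0 rot [0.088 0.124 0.024] q [ 0.25  0.29  2.14 -0.51  0.37  2.42]
[0.0375, 0.13, 0.072] [194. 361.]
[-0.0225, 0.13, 0.022] [208. 432.]
[0.08, 0.13, 0.02] [209. 272.]
[0.0775, 0.13, 0.02] [209. 276.]
```

View pics/t3.png

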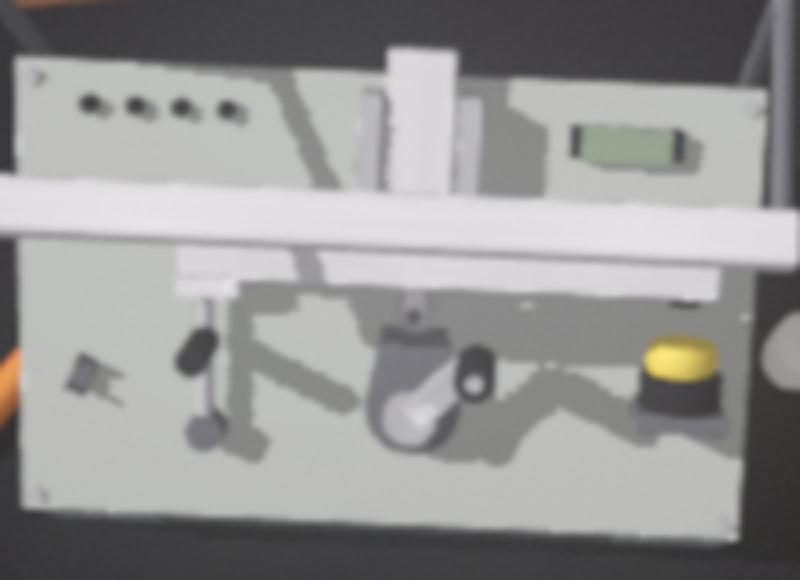

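The rod stands upright from (207,430) into the slot at (208,298). The roller still rests in the flat at (413,320), and nothing touches either. I'll check the angle in numbers before handing in.

```bash
python3 - <<'E'
from h import *; from station import eyes
s=eyes.snapshot("top"); s0=dict(np.load("top0.npz"))
def knob(s,u0,u1,v0,v1):
    g=s["pixels"][v0:v1,u0:u1].max(2).astype(float); w=np.clip(85-g,0,None); v,u=np.mgrid[v0:v1,u0:u1]
    uv=[(u*w).sum()/w.sum(),(v*w).sum()/w.sum()]; return pan(onplane(s,uv,O+n*.05,n)[0])*1000,uv
k0=knob(s0,168,184,243,262); k1=knob(s,190,208,228,248); print(k0,k1)
print("expected change",[38.5,-56],"got",k1[0]-k0[0])
# carriage lift from tail top edge (x up-slope), both frames
for q in(s0,s):
    col=q["pixels"][150:180,250:260].mean((1,2)); e=np.argmax(np.diff(col))+.5+150; print("tail",pan(onplane(q,[255,e],O+n*.028,n)[0])[0]*1000)
E
```

```text
(array([1.49488122e-01, 1.86793142e+02, 5.00000000e+01]), [np.float64(176.38350340136054), np.float64(251.14455782312925)]) (array([ 38.41652159, 130.93435039,  50.        ]), [np.float64(199.36580086580088), np.float64(237.07575757575756)])
expected change [38.5, -56] got [ 3.82670335e+01 -5.58587913e+01 -6.39488462e-14]
tail 210.19721006109052
tail 224.46046700947855
```

```bash
python3 -c "
from station import job; print(job.sign_off())"
```

```text
the job is handed in; nothing more can be done
None
```

I handed the job in with the roller in the cam's flat and the crank let go, the prop rod fully up in the slot, and the arm clear; I saw no bystander disturbed, though I checked only the rod's position in numbers (within 1 mm) and judged the rest from the pictures.

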